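# Slide the pepper mill home along the island

### The arm

A 7-joint arm with a two-finger parallel gripper is mounted at the origin on the work surface. World frame = base frame: x ahead of the robot, y to its left, z up, the work surface at z = 0. Lengths are in m, angles in rad, forces in N, time in s.
With the tool pointing down it reaches from about 0.425 to 1.025 m from the base axis. Payload 9.4 kg.
Tool frame: the origin (TCP) lies midway between the tips of the shut fingers; the grasp point (between the pads) lies env.hold_point_z behind it (env.hold_point_z is the distance from the TCP to the grasp point, in m); z points along the fingers, y is the line along which they close (so a half turn about z gives the same grasp; the last joint's range is limited). The gripper opens to 85 mm and grips with 20 to 120 N. Pads are 22 mm wide; open, the fingers measure 114 mm over their backs; the gripper's body (76 mm by 85 mm) begins 54 mm behind the grasp point. The pads swing forward as they close: fully open they stand 13 mm farther back than shut.
Start: joints at [1.037, 0.599, -0.003, 1.599, 0.002, 0.943, -0.08], TCP at [0.32, -0.651, 0.231] pointing down, gripper open.
Joint ranges: [-2.57, 2.57], [-0.35, 1.97], [-1.29, 1.29], [0.11, 2.56], [-1.05, 4.19], [0.11, 1.86], [-2.63, 2.63]. Speed limits (rad/s): [2.22, 2.22, 3.01, 3.01, 3.14, 3.14, 3.14].

### API

Orientations are given as [roll, pitch, yaw] about the fixed x, y, z axes, in that order (R = Rz(yaw) Ry(pitch) Rx(roll)).
In Python, from rig import observe, viewer, env gives the robot as it stands.
- The arm moves only by the tool play_rows, never from a script. Its argument "series" is a list of rows, each an object of numbers: "tx", "ty", "tz": the shift along the tool's x, y, z as a fraction of full scale; "ax", "ay", "az": the turn, a rotation vector about the tool's x, y, z as a fraction of full scale; "jaw": the gripper's target within -1 to 1 (fully open at 1, half-way at 0, shut at -1). A call has 1 to 8 rows; each row is the pose to reach, as a shift and turn from the pose commanded when the call began, along the tool's axes at that moment; what a row does not reach only later rows make up. Full scale, the value 1, is 0.1 m for a shift and 45 degrees for a turn. A row lasts 1/10 s, in which the tool goes at most 50 mm and 8.59 degrees, less where a joint would pass 70% of its speed; a pose out of reach is approached as far as the arm can. A call with a number of a shift or a turn outside -1 to 1 is refused whole. A call with a gripper value outside its range is refused whole. The fingers move at their own pace and stop on an object; the grip force is fixed at half the most. Time passes only in rows, so rows that repeat a pose let the fingers close. It gives the time, the measured TCP pose, the force, the opening and the grip force at its end, in the units of the state.
- observe(): the state, without advancing time (a new reading comes with each control period).
- viewer.get_image(name): name is "side" or "top"; returns the picture (480x640x3 uint8, red, green, blue); there is no depth.
- viewer.camera_model(name): a dict with "fx", "fy", "cx", "cy" (pixels), "k1" (the pictures are not rectified: a ray, as slopes to the right and down, at radius r is drawn at 1 + k1 r^2 times it, then the intrinsics apply), "cam_to_world" (4x4, takes a point from camera to world coordinates). Camera axes: x right, y down, z forward; pixel columns grow to the right and rows downward; lengths in m; the calibration is good to about 2 mm. A picture is of the moment at which its call begins. camera_model takes no time and is no camera call.
- env.close_job(): hands the job in; it is judged then, once.
The state is a dict: "clock": time; "joints": joint angles; "joint_vel": joint speeds; "joint_torque": joint torques, N m; "tcp_pos": TCP position; "tcp_rot": TCP orientation; "ft_force": force on the tool from outside, world axes, zero at the start; "wrist_torque": the same for the moment, N m; "gripper_width": opening from 0.0 (shut) to 1.0 (fully open); "grasp_force": force on a finger pad.
Only numpy, scipy, OpenCV 4.12 (cv2) and the standard library are available. Lean on these libraries where they do the work, as an engineer would, in place of code of your own. Each camera call takes 0.05 s, during which the arm holds its last target. There are 200 camera calls.

### The job

The tall wooden pepper mill was left out near the hob: push it low on its foot so that it slides over the counter, and leave it standing upright on the empty round cork mat in front of the low wooden rail. Push it gently with the fingers only: do not grip or lift it and do not let it tip, and leave everything else on the island where it stands.

Things in the scene. Friction and masses are not known exactly. Their poses are not given: they have to be found in the camera images.
- mill: dark wooden pepper mill, loose, about 0.35 kg (varies), 216 mm tall, standing on the counter. Round about its own z: foot of 64 mm diameter straight up to 36 mm height, narrowing to a 36 mm waist at 95 mm height, head 52 mm wide at 152 to 172 mm, steel ball of 18 mm on top. Origin: centre of its underside, z up. Pushed at the foot (below about 35 mm) it slides; pushed near the top it topples
- spot: flat round cork mat, 96 mm in diameter, let into the counter: its top is flush (under 1 mm proud, no edge to catch on). Origin: its centre at counter level. It is one of the three places along the rail; the other two are taken by the oil bottle and the jar, and which is which changes
- rail: straight low wooden rail fixed to the counter, 360 mm long, 18 mm thick, 30 mm high. Origin: middle of its underside; x runs along its length, y straight across it. The three places lie on its -y side with centres 57 mm from its middle line (48 mm from its face), 105 mm apart, the middle one opposite the origin; so a mill that touches the rail is still wholly on the mat
- oil: green glass oil bottle, loose, 58 mm in diameter, 220 mm tall, standing at one of the three places; origin at the centre of its underside. Stays where it is
- jar: squat amber jar with white lid, loose, 66 mm in diameter, 100 mm tall, standing at one of the three places; origin at the centre of its underside. Stays where it is
- towels: roll of white kitchen paper on an upright wooden holder, loose, foot 140 mm in diameter, 287 mm tall, to the left beyond the rail; origin at the centre of its underside. Stays where it is
- mug: white mug, loose, 80 mm in diameter, 92 mm tall, with a handle, on the far side of the counter; origin at the centre of its underside. Stays where it is
- mustard: yellow squeeze bottle, loose, 54 mm in diameter, 170 mm tall, behind the rail (on its +y side); origin at the centre of its underside. Stays where it is
Not all that is in view belongs to the job. Several things look just like the oil: the one meant starts nearest to the robot's base. Several things have the shape of the mustard; the one meant has the colours described above.

How it is judged:
At the end, for the whole second after the job is handed in: The pepper mill stands upright (within 0.06 rad) and at rest on the counter, its axis within 19 mm of the centre of the cork mat; the oil bottle, jar, kitchen paper, mug and mustard are upright and within 20 mm of where they were (horizontal distance between mill and spot below 0.019 m and angle between mill's own z axis and vertical below 0.06 rad and height (world z) of mill below 0.006 m and linear speed of mill below 0.02 m/s and not (distance of oil from where it was at the start of the episode above 0.02 m or angle between oil's own z axis and vertical above 0.25 rad) and not (distance of jar from where it was at the start of the episode above 0.02 m or angle between jar's own z axis and vertical above 0.25 rad) and not (distance of towels from where it was at the start of the episode above 0.02 m or angle between towels's own z axis and vertical above 0.25 rad) and not (distance of mug from where it was at the start of the episode above 0.02 m or angle between mug's own z axis and vertical above 0.25 rad) and not (distance of mustard from where it was at the start of the episode above 0.02 m or angle between mustard's own z axis and vertical above 0.25 rad)); the robot touches nothing.
It fails at once if the pepper mill is tipped by more than 0.26 rad (15 degrees) (angle between mill's own z axis and vertical above 0.26 rad).
It fails at once if the pepper mill is lifted (its underside's centre more than 12 mm above the counter) (height (world z) of mill above 0.012 m).
It fails at once if the pepper mill is gripped or pushed hard (more than 25 N from the fingers) (contact force between the fingers and mill above 25 N).
It fails at once if the oil bottle, the jar, the kitchen paper, the mug or the mustard is shoved by more than 20 mm or tipped ((distance of oil from where it was at the start of the episode above 0.02 m or angle between oil's own z axis and vertical above 0.25 rad) or (distance of jar from where it was at the start of the episode above 0.02 m or angle between jar's own z axis and vertical above 0.25 rad) or (distance of towels from where it was at the start of the episode above 0.02 m or angle between towels's own z axis and vertical above 0.25 rad) or (distance of mug from where it was at the start of the episode above 0.02 m or angle between mug's own z axis and vertical above 0.25 rad) or (distance of mustard from where it was at the start of the episode above 0.02 m or angle between mustard's own z axis and vertical above 0.25 rad)).
It also fails if it takes over 48 s, if anything falls off the work surface, if the arm or the gripper's body presses on something with over 40 N, if the wrist force passes 120 N, or if a joint passes its speed limit or range.

## Working session

There is one attempt and no reset: what is moved stays moved. The work goes in short steps, Python scripts to look and compute and a tool call to move; the robot and the scene stay as the last step left them, time stands still between calls to the robot, and variables do not carry over. Pictures are saved under pics/ and viewed, at most 10 in all, crops included, and the job is handed in when it is done.

Besides the shell and the picture viewer there is one more tool, called by a JSON object that holds its "name" and its "arguments", one argument or row to a line. play_rows: Moves the arm, as the interface text tells. Shift numbers are shares of 0.1 m and turn numbers shares of 45 degrees, none past 1 either way. Its arguments: {"type":"object","properties":{"series":{"type":"array"}},"required":["series"]}

```bash
mkdir -p pics; ls
cat > h.py <<'E'
import numpy as np,cv2
from rig import observe,viewer,env
def ray(n,u,v):
    m=viewer.camera_model(n);K=np.array([[m['fx'],0,m['cx']],[0,m['fy'],m['cy']],[0,0,1.]])
    p=cv2.undistortPoints(np.array([[[u,v]]],float),K,np.array([m['k1'],0,0,0,0.]))[0,0]
    T=np.array(m['cam_to_world']);return T[:3,3],T[:3,:3]@np.array([p[0],p[1],1])
def onz(n,u,v,z=0):
    o,d=ray(n,u,v);return (o+d*(z-o[2])/d[2]).round(4)
def proj(n,P):
    m=viewer.camera_model(n);T=np.linalg.inv(np.array(m['cam_to_world']));q=T[:3,:3]@np.array(P)+T[:3,3];s=q[:2]/q[2]
    s=s*(1+m['k1']*(s@s));return (s*[m['fx'],m['fy']]+[m['cx'],m['cy']]).round(1)
def shot(n,f):
    i=viewer.get_image(n);cv2.imwrite(f'pics/{f}.png',i[:,:,::-1]);return i
E
python3 - <<'E'
from h import *
for n in('top','side'):
    shot(n,n+'1');m=viewer.camera_model(n);print(n,np.array(m['cam_to_world']).round(3).tolist(),m['fx'],m['k1'])
print(observe(),env.hold_point_z)
E
```

```text
pics
top [[0.018, -0.992, 0.124, 0.444], [-0.999, -0.022, -0.025, 0.29], [0.027, -0.124, -0.992, 0.886], [0.0, 0.0, 0.0, 1.0]] 461.79291884025355 -0.04822977724717528
side [[1.0, -0.021, 0.022, 0.534], [-0.03, -0.653, 0.757, -0.539], [-0.002, -0.757, -0.653, 0.731], [0.0, 0.0, 0.0, 1.0]] 567.5984105640662 -0.02371679729488729
{'clock': 0.1, 'joints': array([ 1.03727665,  0.60006903, -0.0025335 ,  1.6000334 ,  0.0017444 ,
        0.94289132, -0.07976367]), 'joint_vel': array([-0.00088618, -0.00224314,  0.00046985, -0.00141074, -0.00040568,
        0.00048465, -0.00091625]), 'joint_torque': array([ 5.80998210e-03, -7.77997684e+01,  1.57084096e+00, -2.58623779e+01,
        1.27385056e-02,  5.44396316e-03,  2.82307127e-05]), 'tcp_pos': array([ 0.31961055, -0.6502912 ,  0.23049205]), 'tcp_rot': array([-3.14019662e+00,  9.10957614e-05,  4.56873699e-01]), 'ft_force': array([ 0.5902955 ,  0.56206386, -0.26749911]), 'wrist_torque': array([-0.00272756,  0.01535089, -0.00615427]), 'grasp_force': 0.0, 'gripper_width': 0.9968466761650523} 0.0187
```

View pics/top1.png

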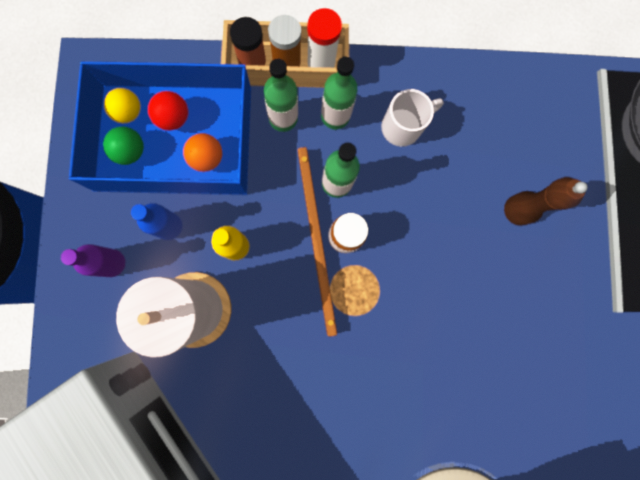

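View pics/side1.png

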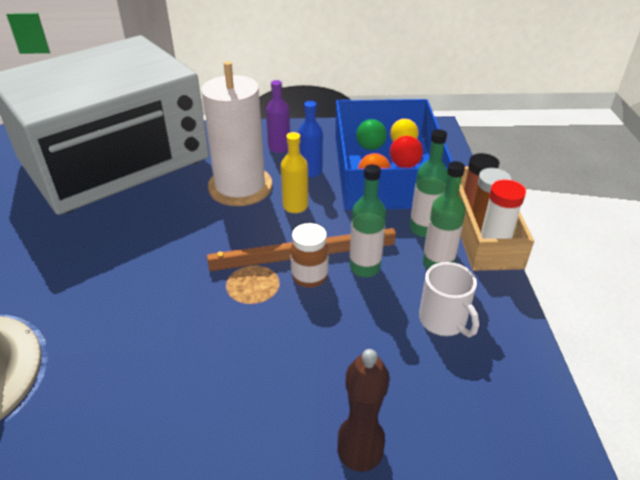

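The top view shows the mat at about (355,290), the rail from (302,150) to (332,333), the jar at (349,232), the mill's foot at about (523,209) and its steel ball at (580,188). In the side view the mat is at about (253,285), the mill's foot at about (361,445) and its ball at (369,357).

Run:
```python
from h import *
t=cv2.imread('pics/top1.png');s=cv2.imread('pics/side1.png')
h=cv2.cvtColor(t,cv2.COLOR_BGR2HSV)
def blob(m,x,y,w,hh):
    k=np.zeros_like(m);k[y:y+hh,x:x+w]=m[y:y+hh,x:x+w]
    c=max(cv2.findContours(k,0,2)[0],key=cv2.contourArea);return c
warm=((t[:,:,2].astype(int)-t[:,:,0])>15).astype(np.uint8)
c=blob(warm,325,260,62,60);e=cv2.fitEllipse(c);print('mat',e,onz('top',*e[0]),cv2.contourArea(c))
warms=((s[:,:,2].astype(int)-s[:,:,0])>15).astype(np.uint8)
c=blob(warms,215,264,75,45);e=cv2.fitEllipse(c);print('mat side',e,onz('side',*e[0]))
a,b=onz('top',302,150,.03),onz('top',332,333,.03);print('rail',a,b,np.linalg.norm(a-b))
m=blob(warm,495,170,95,65);p=m[:,0];print('mill top bbox',cv2.boundingRect(m), 'left',p[p[:,0].argmin()],'bottom',p[p[:,1].argmax()])
print('ball top',onz('top',580,188,.207),'side',onz('side',369,357,.207))
m=blob(warms,325,340,80,140);p=m[:,0];print('mill side',cv2.boundingRect(m))
for z in(.0,.036):print('foot top',onz('top',521,209,z))
# low widest rows side
for v in range(420,472,6):
    r=np.where(warms[v,325:405])[0]+325
    if len(r):print(v,r.min(),r.max(),onz('side',r.min(),v,.02),onz('side',r.max(),v,.02))
print('jar lid',onz('top',349,232,.1))
for n in('top','side'):
  print(n,[proj(n,(x,-.0,0)) for x in(.4,.6)])
```

```text
mat ((351.1651611328125, 290.178466796875), (54.234886169433594, 56.25493621826172), 101.96404266357422) [0.443  0.1934 0.    ] 2210.5
mat side ((250.1524200439453, 283.1280822753906), (38.36199951171875, 59.558963775634766), 96.89781188964844) [0.4407 0.1901 0.    ]
rail [0.7071 0.293  0.03  ] [0.3648 0.231  0.03  ] 0.34786964512587176
mill top bbox (505, 178, 80, 47) left [505 205] bottom [518 224]
ball top [ 0.6056 -0.1394  0.207 ] side [ 0.6087 -0.1393  0.207 ]
mill side (339, 355, 49, 116)
foot top [ 0.6085 -0.1448  0.    ]
foot top [ 0.6018 -0.1271  0.036 ]
420 348 375 [ 0.5947 -0.1046  0.02  ] [ 0.6325 -0.1059  0.02  ]
426 342 377 [ 0.5857 -0.1137  0.02  ] [ 0.6343 -0.1153  0.02  ]
432 340 380 [ 0.5823 -0.1228  0.02  ] [ 0.6374 -0.1246  0.02  ]
438 340 382 [ 0.5817 -0.1319  0.02  ] [ 0.639  -0.1337  0.02  ]
444 339 382 [ 0.5797 -0.1407  0.02  ] [ 0.6379 -0.1426  0.02  ]
450 342 381 [ 0.5832 -0.1495  0.02  ] [ 0.6356 -0.1513  0.02  ]
456 342 380 [ 0.5826 -0.1581  0.02  ] [ 0.6332 -0.1598  0.02  ]
462 345 377 [ 0.586  -0.1667  0.02  ] [ 0.6282 -0.1681  0.02  ]
468 352 370 [ 0.5946 -0.1753  0.02  ] [ 0.6181 -0.1761  0.02  ]
jar lid [0.5424 0.2089 0.1   ]
top [array([451.4, 314.4]), array([449.7, 211.4])]
side [array([217.5, 370.5]), array([345.8, 367.3])]
```

{"name": "play_rows", "arguments": {
  "series": [
    {"tz":-0.5,"az":-0.15,"jaw":0},
    {"tx":0.3,"ty":-0.3,"tz":-0.8,"az":-0.35,"jaw":0},
    {"tx":0.6,"ty":-0.6,"tz":-0.8,"az":-0.5,"jaw":0},
    {"tx":0.9,"ty":-0.9,"tz":-0.8,"az":-0.7,"jaw":0},
    {"tx":1,"ty":-1,"tz":-0.8,"az":-0.9,"jaw":0},
    {"tx":1,"ty":-1,"tz":-0.8,"az":-1,"jaw":0},
    {"tx":1,"ty":-1,"tz":-0.8,"az":-1,"jaw":0}
  ]
}}

```text
invalid input
```

```bash
cat >> h.py <<'E'
from scipy.spatial.transform import Rotation as Ro
def toolshift(P):
    s=observe();R=Ro.from_euler('xyz',s['tcp_rot']);return (R.inv().apply(np.array(P)-s['tcp_pos'])*10).round(3)
def turn(yaw,tilt):
    # tool x along push (yaw), leaning back by tilt
    s=observe();R=Ro.from_euler('xyz',s['tcp_rot'])
    G=Ro.from_euler('z',yaw)*Ro.from_euler('x',np.pi)*Ro.from_euler('y',tilt)
    return ((R.inv()*G).as_rotvec()/(np.pi/4)).round(3)
def st():
    s=observe();print(s['clock'],s['tcp_pos'].round(4),s['tcp_rot'].round(3),s['joints'].round(2),s['ft_force'].round(1),round(s['gripper_width'],3))
E
python3 - <<'E'
from h import *
st();print(toolshift((.653,-.228,.25)),turn(2.04,0),turn(2.04,np.radians(36)))
G=Ro.from_euler('z',2.04)*Ro.from_euler('x',np.pi)*Ro.from_euler('y',np.radians(36));print(G.as_matrix())
print(onz('top',608,190),onz('top',355,290),onz('top',355,291))
E
```

```text
0.1 [ 0.3196 -0.6503  0.2305] [-3.14   0.     0.457] [ 1.04  0.6  -0.    1.6   0.    0.94 -0.08] [ 0.6  0.6 -0.3] 0.997
[ 4.855 -2.319 -0.192] [-1.000e-03 -1.000e-03 -2.016e+00] [ 0.63   0.622 -1.943]
[[-3.65818200e-01  8.91928651e-01 -2.65782480e-01]
 [ 7.21585436e-01  4.52176162e-01  5.24262507e-01]
 [ 5.87785252e-01  1.11022302e-16 -8.09016994e-01]]
[ 0.6524 -0.3303  0.    ] [0.4435 0.186  0.    ] [0.4416 0.186  0.    ]
```

The tilt sign is right: the tool's z leans forward along the push. The move was refused, so I'll resend it with every key present in each row.

{"name": "play_rows", "arguments": {
  "series": [
    {"tx":0,"ty":0,"tz":-0.5,"ax":0,"ay":0,"az":-0.15,"jaw":0},
    {"tx":0.3,"ty":-0.3,"tz":-0.8,"ax":0,"ay":0,"az":-0.35,"jaw":0},
    {"tx":0.6,"ty":-0.6,"tz":-0.8,"ax":0,"ay":0,"az":-0.5,"jaw":0},
    {"tx":0.9,"ty":-0.9,"tz":-0.8,"ax":0,"ay":0,"az":-0.7,"jaw":0},
    {"tx":1,"ty":-1,"tz":-0.8,"ax":0,"ay":0,"az":-0.9,"jaw":0},
    {"tx":1,"ty":-1,"tz":-0.8,"ax":0,"ay":0,"az":-1,"jaw":0},
    {"tx":1,"ty":-1,"tz":-0.8,"ax":0,"ay":0,"az":-1,"jaw":0}
  ]
}}

```text
clock: 0.8
tcp_pos: [0.3655, -0.5163, 0.3113]
tcp_rot: [-3.141, -0.0, 1.244]
ft_force: [0.2, 0.0, -0.4]
gripper_width: 0.501
grasp_force: 0.0
```

Run:
```python
from h import *
st();print(toolshift((.653,-.228,.3)),turn(2.04,0),turn(2.04,np.radians(36)))
```

```text
0.8 [ 0.3655 -0.5163  0.3113] [-3.141 -0.     1.244] [ 1.02  0.42 -0.23  1.72  0.11  1.01  0.43] [ 0.2  0.  -0.4] 0.501
[3.653 1.799 0.113] [-0.    -0.    -1.013] [ 0.318  0.756 -0.979]
```

{"name": "play_rows", "arguments": {
  "series": [
    {"tx":0.3,"ty":0.15,"tz":0,"ax":0,"ay":0,"az":-0.18,"jaw":0},
    {"tx":0.6,"ty":0.3,"tz":0,"ax":0,"ay":0,"az":-0.36,"jaw":0},
    {"tx":1,"ty":0.5,"tz":0,"ax":0,"ay":0,"az":-0.54,"jaw":0},
    {"tx":1,"ty":0.5,"tz":0,"ax":0,"ay":0,"az":-0.72,"jaw":0},
    {"tx":1,"ty":0.5,"tz":0,"ax":0,"ay":0,"az":-0.9,"jaw":0},
    {"tx":1,"ty":0.5,"tz":0,"ax":0,"ay":0,"az":-1,"jaw":0},
    {"tx":1,"ty":0.5,"tz":0,"ax":0,"ay":0,"az":-1,"jaw":0}
  ]
}}

```text
clock: 1.5
tcp_pos: [0.4446, -0.4389, 0.3107]
tcp_rot: [-3.141, -0.001, 2.025]
ft_force: [0.0, 0.9, 0.6]
gripper_width: 0.498
grasp_force: 0.0
```

Run:
```python
from h import *
st();print(toolshift((.653,-.228,.3)),turn(2.04,0),turn(2.04,np.radians(36)))
```

```text
1.5 [ 0.4446 -0.4389  0.3107] [-3.141e+00 -1.000e-03  2.025e+00] [ 0.99  0.43 -0.44  1.73  0.21  1.03  0.93] [0.  0.9 0.6] 0.498
[0.98  2.798 0.107] [-0.    -0.001 -0.019] [ 0.006  0.799 -0.019]
```

Next I go to the standoff and tilt on the way.

{"name": "play_rows", "arguments": {
  "series": [
    {"tx":0.1,"ty":0.3,"tz":0,"ax":0,"ay":0.1,"az":0,"jaw":0},
    {"tx":0.25,"ty":0.7,"tz":0,"ax":0,"ay":0.25,"az":0,"jaw":0},
    {"tx":0.4,"ty":1,"tz":0,"ax":0,"ay":0.4,"az":-0.02,"jaw":0},
    {"tx":0.4,"ty":1,"tz":0,"ax":0,"ay":0.55,"az":-0.02,"jaw":0},
    {"tx":0.4,"ty":1,"tz":0,"ax":0,"ay":0.7,"az":-0.02,"jaw":0},
    {"tx":0.4,"ty":1,"tz":0,"ax":0.01,"ay":0.8,"az":-0.02,"jaw":0},
    {"tx":0.4,"ty":1,"tz":0,"ax":0.01,"ay":0.8,"az":-0.02,"jaw":0}
  ]
}}

```text
clock: 2.2
tcp_pos: [0.5168, -0.36, 0.308]
tcp_rot: [-3.133, -0.633, 2.034]
ft_force: [-0.7, 0.1, 0.3]
gripper_width: 0.501
grasp_force: 0.0
```

Run:
```python
from h import *
st();print(toolshift((.653,-.228,.3)),turn(2.04,np.radians(36)))
```

```text
2.2 [ 0.5168 -0.36    0.308 ] [-3.133 -0.633  2.034] [ 0.91  0.74 -0.49  1.35 -0.04  1.64  0.92] [-0.7  0.1  0.3] 0.501
[0.414 1.812 0.387] [-0.007 -0.006 -0.006]
```

{"name": "play_rows", "arguments": {
  "series": [
    {"tx":0.1,"ty":0.3,"tz":0.05,"ax":0,"ay":0,"az":0,"jaw":0},
    {"tx":0.15,"ty":0.6,"tz":0.1,"ax":0,"ay":0,"az":0,"jaw":0},
    {"tx":0.2,"ty":0.9,"tz":0.2,"ax":0,"ay":0,"az":0,"jaw":0},
    {"tx":0.2,"ty":1,"tz":0.2,"ax":0,"ay":0,"az":0,"jaw":0},
    {"tx":0.2,"ty":1,"tz":0.2,"ax":0,"ay":0,"az":0,"jaw":0}
  ]
}}

```text
clock: 2.7
tcp_pos: [0.5943, -0.2861, 0.307]
tcp_rot: [-3.138, -0.627, 2.044]
ft_force: [-0.8, -0.7, -0.4]
gripper_width: 0.5
grasp_force: 0.0
```

{"name": "play_rows", "arguments": {
  "series": [
    {"tx":0.1,"ty":0.3,"tz":0.1,"ax":0,"ay":0,"az":0,"jaw":0},
    {"tx":0.15,"ty":0.6,"tz":0.15,"ax":0,"ay":0,"az":0,"jaw":0},
    {"tx":0.2,"ty":0.8,"tz":0.2,"ax":0,"ay":0,"az":0,"jaw":0},
    {"tx":0.2,"ty":0.8,"tz":0.2,"ax":0,"ay":0,"az":0,"jaw":0}
  ]
}}

```text
clock: 3.1
tcp_pos: [0.6528, -0.224, 0.3022]
tcp_rot: [-3.14, -0.628, 2.046]
ft_force: [-0.2, -0.2, 0.3]
gripper_width: 0.499
grasp_force: 0.0
```

Run:
```python
from h import *
st();print(toolshift((.653,-.228,.3)),toolshift((.653,-.228,.012)),turn(2.04,np.radians(36)));shot('top','top2')
```

```text
3.1 [ 0.6528 -0.224   0.3022] [-3.14  -0.628  2.046] [ 0.67  0.79 -0.52  1.25 -0.11  1.59  0.71] [-0.2 -0.2  0.3] 0.499
[-0.042 -0.016 -0.004] [-1.735 -0.011  2.326] [-0.007 -0.     0.006]
```

View pics/top2.png

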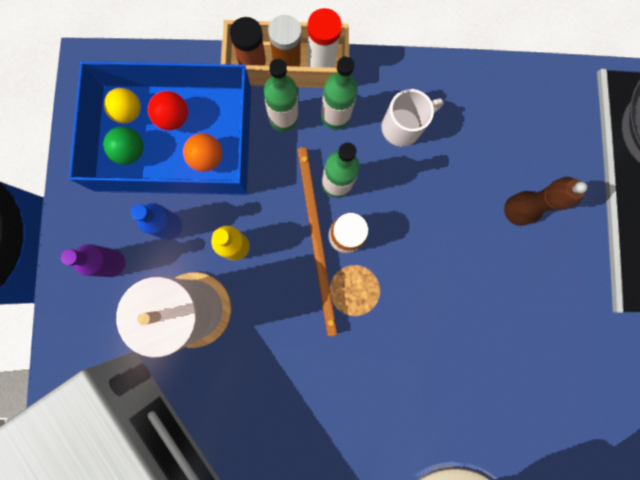

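The top view shows nothing disturbed, and the arm is still outside it to the right. I'm going straight down behind the mill.

{"name": "play_rows", "arguments": {
  "series": [
    {"tx":-0.12,"ty":0,"tz":0.16,"ax":0,"ay":0,"az":0,"jaw":0},
    {"tx":-0.3,"ty":0,"tz":0.4,"ax":0,"ay":0,"az":0,"jaw":0},
    {"tx":-0.5,"ty":0,"tz":0.67,"ax":0,"ay":0,"az":0,"jaw":0},
    {"tx":-0.7,"ty":0,"tz":0.94,"ax":0,"ay":0,"az":0,"jaw":0},
    {"tx":-0.7,"ty":0,"tz":0.94,"ax":0,"ay":0,"az":0,"jaw":0}
  ]
}}

```text
clock: 3.65
tcp_pos: [0.6488, -0.23, 0.1801]
tcp_rot: [-3.13, -0.632, 2.036]
ft_force: [-0.4, -0.2, -0.2]
gripper_width: 0.502
grasp_force: 0.0
```

{"name": "play_rows", "arguments": {
  "series": [
    {"tx":-0.12,"ty":0,"tz":0.16,"ax":0,"ay":0,"az":0,"jaw":0},
    {"tx":-0.3,"ty":0,"tz":0.4,"ax":0,"ay":0,"az":0,"jaw":0},
    {"tx":-0.5,"ty":0,"tz":0.67,"ax":0,"ay":0,"az":0,"jaw":0},
    {"tx":-0.6,"ty":0,"tz":0.85,"ax":0,"ay":0,"az":0,"jaw":0},
    {"tx":-0.6,"ty":0,"tz":0.85,"ax":0,"ay":0,"az":0,"jaw":0}
  ]
}}

```text
clock: 4.15
tcp_pos: [0.6498, -0.2265, 0.0785]
tcp_rot: [-3.135, -0.631, 2.041]
ft_force: [0.1, 0.9, -1.2]
gripper_width: 0.498
grasp_force: 0.0
```

Run:
```python
from h import *
st();print(toolshift((.653,-.228,.014)),turn(2.04,np.radians(36)));shot('side','side3');print(proj('side',observe()['tcp_pos']))
```

```text
4.15 [ 0.6498 -0.2265  0.0785] [-3.135 -0.631  2.041] [ 0.67  1.   -0.48  1.39 -0.04  1.28  0.79] [ 0.1  0.9 -1.2] 0.498
[-0.403  0.025  0.504] [-0.009 -0.003  0.001]
[405.7 482.8]
```

View pics/side3.png

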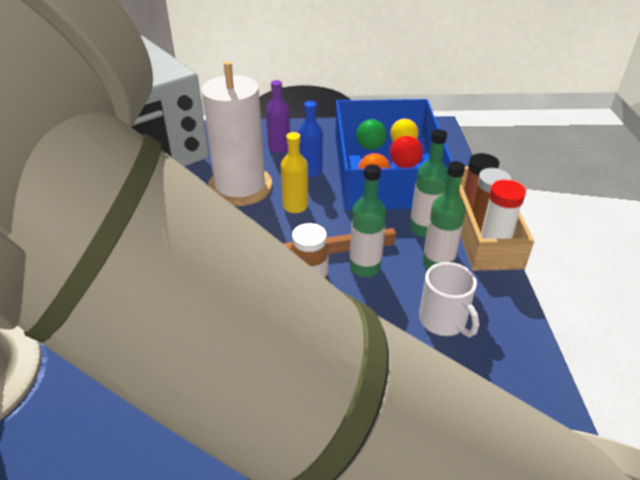

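The side view is blocked by the forearm, which is close to that camera. I'll finish the descent and check in the top view.

{"name": "play_rows", "arguments": {
  "series": [
    {"tx":-0.1,"ty":0,"tz":0.12,"ax":0,"ay":0,"az":0,"jaw":0},
    {"tx":-0.2,"ty":0.01,"tz":0.25,"ax":0,"ay":0,"az":0,"jaw":0},
    {"tx":-0.3,"ty":0.02,"tz":0.38,"ax":0,"ay":0,"az":0,"jaw":0},
    {"tx":-0.4,"ty":0.02,"tz":0.5,"ax":0,"ay":0,"az":0,"jaw":0},
    {"tx":-0.4,"ty":0.02,"tz":0.5,"ax":0,"ay":0,"az":0,"jaw":0}
  ]
}}

```text
clock: 4.7
tcp_pos: [0.6527, -0.2282, 0.0136]
tcp_rot: [-3.135, -0.631, 2.041]
ft_force: [0.5, 0.0, 0.3]
gripper_width: 0.5
grasp_force: 0.0
```

Run:
```python
from h import *
st();print(turn(2.04,np.radians(36)));shot('top','top4');print(proj('top',observe()['tcp_pos']))
d=np.array([np.cos(2.04),np.sin(2.04),0]);p=observe()['tcp_pos'].copy();p[2]=.014
for D in(.04,.05,.06):print(D,toolshift(np.array([.607,-.139,.013])-D*d))
```

```text
4.7 [ 0.6527 -0.2282  0.0136] [-3.135 -0.631  2.041] [ 0.66  1.08 -0.47  1.39 -0.01  1.21  0.81] [0.5 0.  0.3] 0.5
[-0.009 -0.004  0.001]
[564.2 186.4]
0.04 [ 0.477 -0.007  0.373]
0.05 [ 0.396 -0.008  0.314]
0.06 [ 0.315 -0.008  0.255]
```

View pics/top4.png

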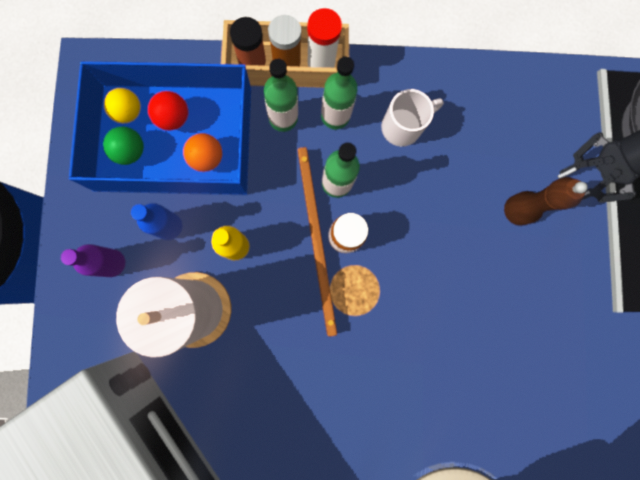

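The top view shows the fingertips around (565,185), straddling the line behind the mill, and the mill hasn't moved. I'll advance slowly.

{"name": "play_rows", "arguments": {
  "series": [
    {"tx":0.08,"ty":0,"tz":0.06,"ax":0,"ay":0,"az":0,"jaw":0},
    {"tx":0.16,"ty":0,"tz":0.12,"ax":0,"ay":0,"az":0,"jaw":0},
    {"tx":0.24,"ty":0,"tz":0.18,"ax":0,"ay":0,"az":0,"jaw":0},
    {"tx":0.29,"ty":0,"tz":0.21,"ax":0,"ay":0,"az":0,"jaw":0},
    {"tx":0.33,"ty":0,"tz":0.24,"ax":0,"ay":0,"az":0,"jaw":0},
    {"tx":0.37,"ty":0,"tz":0.27,"ax":0,"ay":0,"az":0,"jaw":0},
    {"tx":0.41,"ty":0,"tz":0.3,"ax":0,"ay":0,"az":0,"jaw":0},
    {"tx":0.45,"ty":0,"tz":0.33,"ax":0,"ay":0,"az":0,"jaw":0}
  ]
}}

```text
clock: 5.55
tcp_pos: [0.6286, -0.1786, 0.0165]
tcp_rot: [-3.138, -0.628, 2.043]
ft_force: [0.4, 0.7, 0.6]
gripper_width: 0.502
grasp_force: 0.0
```

{"name": "play_rows", "arguments": {
  "series": [
    {"tx":0.04,"ty":0,"tz":0.03,"ax":0,"ay":0,"az":0,"jaw":0},
    {"tx":0.08,"ty":0,"tz":0.06,"ax":0,"ay":0,"az":0,"jaw":0},
    {"tx":0.12,"ty":0,"tz":0.09,"ax":0,"ay":0,"az":0,"jaw":0},
    {"tx":0.16,"ty":0,"tz":0.12,"ax":0,"ay":0,"az":0,"jaw":0},
    {"tx":0.2,"ty":0,"tz":0.15,"ax":0,"ay":0,"az":0,"jaw":0},
    {"tx":0.24,"ty":0,"tz":0.18,"ax":0,"ay":0,"az":0,"jaw":0}
  ]
}}

```text
clock: 6.15
tcp_pos: [0.6152, -0.1523, 0.0161]
tcp_rot: [-3.139, -0.627, 2.042]
ft_force: [0.5, -3.4, 1.3]
gripper_width: 0.5
grasp_force: 1.5
```

Run:
```python
from h import *
st();print(turn(2.04,np.radians(36)));i=shot('top','top5');cv2.imwrite('pics/top5c.png',cv2.resize(i[100:340,320:640,::-1],None,fx=2.5,fy=2.5))
```

```text
6.15 [ 0.6152 -0.1523  0.0161] [-3.139 -0.627  2.042] [ 0.63  1.02 -0.5   1.58 -0.04  1.05  0.76] [ 0.5 -3.4  1.3] 0.5
[-0.006  0.001  0.003]
```

View pics/top5c.png

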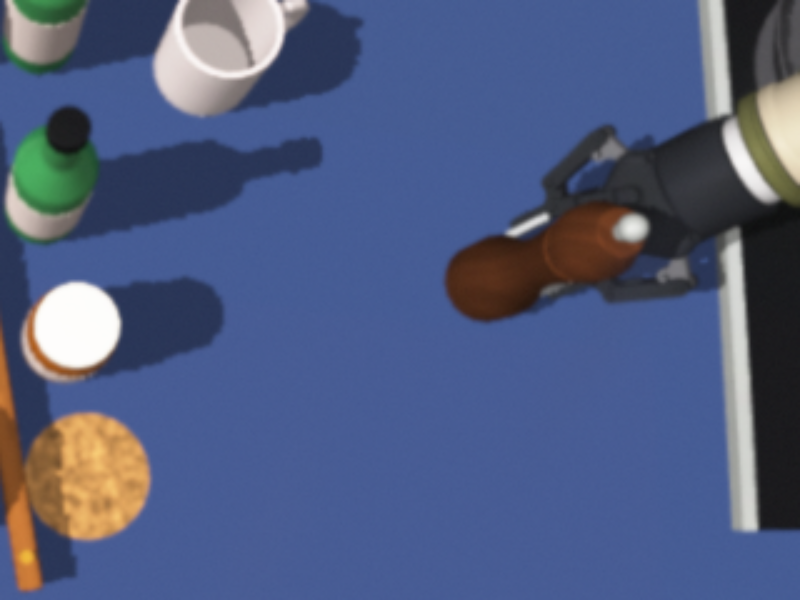

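The crop shows the foot seated between the two fingertips, with the ball at crop (630,227), which is full-image (572,191). Force is about 3.5 N. Now I'll work out the offset and what remains.

```bash
cat >> h.py <<'E'
def ballpos(i):
    # steel ball: bright greyish blob in dark-brown neighbourhood
    b=cv2.cvtColor(i,cv2.COLOR_RGB2HSV);r,g,bl=[i[:,:,k].astype(int) for k in range(3)]
    br=((r-bl>25)&(r<150)).astype(np.uint8);br[:,:int(0)]=0
    near=cv2.dilate(br,np.ones((9,9)))
    m=((b[:,:,1]<60)&(b[:,:,2]>130)&(near>0)).astype(np.uint8)
    n,l,s,c=cv2.connectedComponentsWithStats(m)
    return [(c[k].round(1),s[k,4],onz('top',*c[k],.207)) for k in range(1,n) if 20<s[k,4]<260]
E
python3 - <<'E'
from h import *
i=cv2.imread('pics/top5.png')[:,:,::-1]
for x in ballpos(i):print(x)
p=onz('top',572,191,.207);print(p,p-observe()['tcp_pos'],np.hypot(*(p-observe()['tcp_pos'])[:2]))
for M in(p,):
    g=np.array([.443,.188,0])-M;print(np.hypot(*g[:2]),np.arctan2(g[1],g[0]),toolshift(observe()['tcp_pos']+[g[0],g[1],0]))
E
```

```text
(array([233.9,  17.5]), np.int32(38), array([0.8674, 0.405 , 0.207 ]))
(array([258.1,  18.4]), np.int32(35), array([0.8669, 0.3668, 0.207 ]))
(array([272.5,  36.1]), np.int32(125), array([0.8372, 0.3429, 0.207 ]))
(array([297.1,  32.6]), np.int32(75), array([0.8444, 0.3045, 0.207 ]))
(array([349.8,  37.3]), np.int32(30), array([0.8394, 0.2209, 0.207 ]))
(array([310. ,  51.9]), np.int32(117), array([0.8123, 0.2834, 0.207 ]))
(array([322.2,  47.4]), np.int32(39), array([0.8205, 0.2643, 0.207 ]))
(array([324.7,  64.4]), np.int32(35), array([0.7921, 0.2601, 0.207 ]))
(array([619.5, 165. ]), np.int32(177), array([ 0.6447, -0.2075,  0.207 ]))
(array([531.3, 190. ]), np.int32(41), array([ 0.6002, -0.0607,  0.207 ]))
(array([571.2, 191.2]), np.int32(101), array([ 0.6001, -0.1248,  0.207 ]))
(array([337. , 223.1]), np.int32(55), array([0.542 , 0.2379, 0.207 ]))
(array([354.4, 243. ]), np.int32(94), array([0.5127, 0.2118, 0.207 ]))
(array([176.4, 280.4]), np.int32(51), array([0.4525, 0.4712, 0.207 ]))
(array([156. , 315.7]), np.int32(161), array([0.401 , 0.4982, 0.207 ]))
(array([184.5, 341.5]), np.int32(32), array([0.3653, 0.4551, 0.207 ]))
[ 0.6004 -0.1261  0.207 ] [-0.01425766  0.02504986  0.1907522 ] 0.02882319315918101
0.351331140094356 2.0353349742564273 [2.842 0.034 2.066]
```

{"name": "play_rows", "arguments": {
  "series": [
    {"tx":0.06,"ty":0,"tz":0.044,"ax":0,"ay":0,"az":0,"jaw":0},
    {"tx":0.16,"ty":0,"tz":0.116,"ax":0,"ay":0,"az":0,"jaw":0},
    {"tx":0.28,"ty":0,"tz":0.204,"ax":0,"ay":0,"az":0,"jaw":0},
    {"tx":0.4,"ty":0,"tz":0.291,"ax":0,"ay":0,"az":0,"jaw":0},
    {"tx":0.52,"ty":0.01,"tz":0.378,"ax":0,"ay":0,"az":0,"jaw":0},
    {"tx":0.64,"ty":0.01,"tz":0.465,"ax":0,"ay":0,"az":0,"jaw":0},
    {"tx":0.74,"ty":0.01,"tz":0.538,"ax":0,"ay":0,"az":0,"jaw":0},
    {"tx":0.8,"ty":0.01,"tz":0.582,"ax":0,"ay":0,"az":0,"jaw":0}
  ]
}}

```text
clock: 7.0
tcp_pos: [0.5699, -0.0621, 0.0161]
tcp_rot: [-3.138, -0.629, 2.044]
ft_force: [0.9, -1.6, 0.1]
gripper_width: 0.495
grasp_force: 1.5
```

Run:
```python
from h import *
st();print(turn(2.04,np.radians(36)));i=shot('top','top6')
for x in ballpos(i):
    if x[2][1]<.2 and x[2][0]<.75:print(x,x[2]-observe()['tcp_pos'])
print('pred',proj('top',observe()['tcp_pos']+[-.0131,.0257,.19]))
```

```text
7.0 [ 0.5699 -0.0621  0.0161] [-3.138 -0.629  2.044] [ 0.58  0.97 -0.53  1.78 -0.08  0.88  0.7 ] [ 0.9 -1.6  0.1] 0.495
[-0.007 -0.001  0.004]
(array([568.3, 190.2]), np.int32(190), array([ 0.6016, -0.1202,  0.207 ])) [ 0.03210883 -0.05894426  0.19074217]
(array([487.5, 211.4]), np.int32(41), array([0.5651, 0.0095, 0.207 ])) [-0.00439117  0.07075574  0.19074217]
(array([516.4, 218.6]), np.int32(103), array([ 0.5551, -0.0354,  0.207 ])) [-0.01439117  0.02585574  0.19074217]
pred [516.3 217.8]
```

The mill is holding its place in the cradle, still about 29 mm ahead of the TCP. I'll keep pushing.

{"name": "play_rows", "arguments": {
  "series": [
    {"tx":0.06,"ty":0,"tz":0.044,"ax":0,"ay":0,"az":0,"jaw":0},
    {"tx":0.16,"ty":0,"tz":0.116,"ax":0,"ay":0,"az":0,"jaw":0},
    {"tx":0.28,"ty":0,"tz":0.204,"ax":0,"ay":0,"az":0,"jaw":0},
    {"tx":0.4,"ty":0,"tz":0.291,"ax":0,"ay":0,"az":0,"jaw":0},
    {"tx":0.52,"ty":0.01,"tz":0.378,"ax":0,"ay":0,"az":0,"jaw":0},
    {"tx":0.64,"ty":0.01,"tz":0.465,"ax":0,"ay":0,"az":0,"jaw":0},
    {"tx":0.74,"ty":0.01,"tz":0.538,"ax":0,"ay":0,"az":0,"jaw":0},
    {"tx":0.8,"ty":0.01,"tz":0.582,"ax":0,"ay":0,"az":0,"jaw":0}
  ]
}}

```text
clock: 7.85
tcp_pos: [0.5255, 0.0264, 0.016]
tcp_rot: [-3.138, -0.629, 2.044]
ft_force: [1.7, -1.7, -1.0]
gripper_width: 0.5
grasp_force: 1.5
```

{"name": "play_rows", "arguments": {
  "series": [
    {"tx":0.06,"ty":0,"tz":0.044,"ax":0,"ay":0,"az":0,"jaw":0},
    {"tx":0.16,"ty":0,"tz":0.116,"ax":0,"ay":0,"az":0,"jaw":0},
    {"tx":0.28,"ty":0,"tz":0.204,"ax":0,"ay":0,"az":0,"jaw":0},
    {"tx":0.4,"ty":0,"tz":0.291,"ax":0,"ay":0,"az":0,"jaw":0},
    {"tx":0.52,"ty":0.01,"tz":0.378,"ax":0,"ay":0,"az":0,"jaw":0},
    {"tx":0.6,"ty":0.01,"tz":0.436,"ax":0,"ay":0,"az":0,"jaw":0},
    {"tx":0.66,"ty":0.01,"tz":0.48,"ax":0,"ay":0,"az":0,"jaw":0},
    {"tx":0.7,"ty":0.01,"tz":0.51,"ax":0,"ay":0,"az":0,"jaw":0}
  ]
}}

```text
clock: 8.65
tcp_pos: [0.4875, 0.103, 0.0158]
tcp_rot: [-3.138, -0.628, 2.043]
ft_force: [1.3, -3.5, 1.9]
gripper_width: 0.503
grasp_force: 2.1
```

Run:
```python
from h import *
st();print(turn(2.04,np.radians(36)));i=shot('top','top7');tc=observe()['tcp_pos']
for x in ballpos(i):
    if np.hypot(*(x[2]-tc)[:2]-[-.014,.025])<.03:
        p=x[2];print(x,p-tc);print(toolshift(tc+[.443-p[0],.188-p[1],0]))
cv2.imwrite('pics/top7c.png',cv2.resize(i[140:380,270:590,::-1],None,fx=2.5,fy=2.5))
```

```text
8.65 [0.4875 0.103  0.0158] [-3.138 -0.628  2.043] [ 0.42  0.93 -0.61  2.06 -0.17  0.55  0.58] [ 1.3 -3.5  1.9] 0.503
[-0.007 -0.     0.003]
(array([409.9, 270.8]), np.int32(102), array([0.4732, 0.1291, 0.207 ])) [-0.01404369  0.02561926  0.19105596]
[0.535 0.001 0.389]
```

View pics/top7c.png

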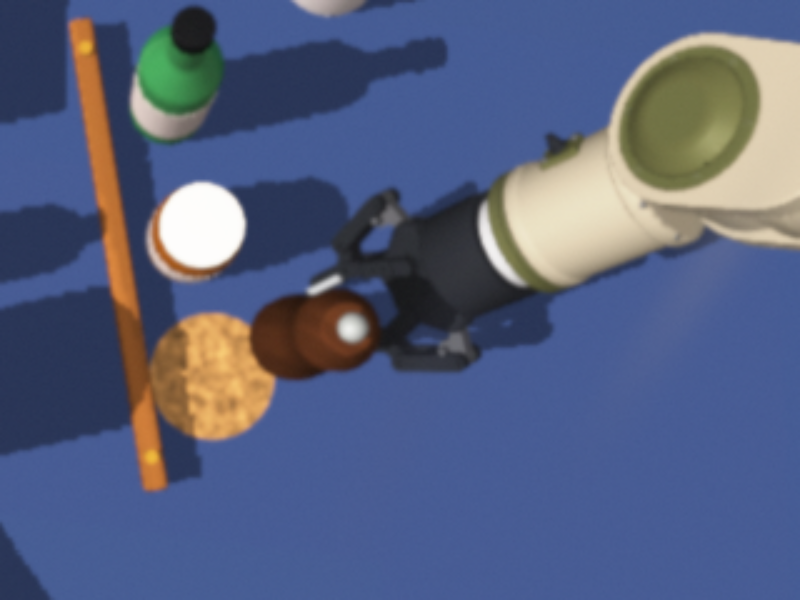

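The crop shows the mill seated in the fingers and partly over the mat's edge; the mat's centre is at crop (213,376). The jar, at crop (203,225), stays clear of the fingers. One last slow push of about 65 mm.

{"name": "play_rows", "arguments": {
  "series": [
    {"tx":0.05,"ty":0,"tz":0.036,"ax":0,"ay":0,"az":0,"jaw":0},
    {"tx":0.13,"ty":0,"tz":0.095,"ax":0,"ay":0,"az":0,"jaw":0},
    {"tx":0.21,"ty":0,"tz":0.153,"ax":0,"ay":0,"az":0,"jaw":0},
    {"tx":0.29,"ty":0,"tz":0.211,"ax":0,"ay":0,"az":0,"jaw":0},
    {"tx":0.36,"ty":0,"tz":0.262,"ax":0,"ay":0,"az":0,"jaw":0},
    {"tx":0.42,"ty":0,"tz":0.306,"ax":0,"ay":0,"az":0,"jaw":0},
    {"tx":0.47,"ty":0,"tz":0.342,"ax":0,"ay":0,"az":0,"jaw":0},
    {"tx":0.5,"ty":0,"tz":0.364,"ax":0,"ay":0,"az":0,"jaw":0}
  ]
}}

```text
clock: 9.5
tcp_pos: [0.4592, 0.158, 0.0158]
tcp_rot: [-3.138, -0.629, 2.043]
ft_force: [0.9, -3.0, 1.5]
gripper_width: 0.501
grasp_force: 2.0
```

Run:
```python
from h import *
st();i=shot('top','top8');tc=observe()['tcp_pos']
for x in ballpos(i):
    if np.hypot(*(x[2]-tc)[:2]-[-.014,.025])<.03:
        p=x[2];print(x,p-tc);print(toolshift(tc+[.443-p[0],.188-p[1],0]))
cv2.imwrite('pics/top8c.png',cv2.resize(i[200:350,280:480,::-1],None,fx=4,fy=4))
```

```text
9.5 [0.4592 0.158  0.0158] [-3.138 -0.629  2.043] [ 0.35  0.92 -0.64  2.13 -0.21  0.44  0.54] [ 0.9 -3.   1.5] 0.501
(array([372.7, 289.7]), np.int32(100), array([0.4445, 0.1843, 0.207 ])) [-0.01452963  0.02595267  0.19111856]
[0.032 0.004 0.023]
```

View pics/top8c.png

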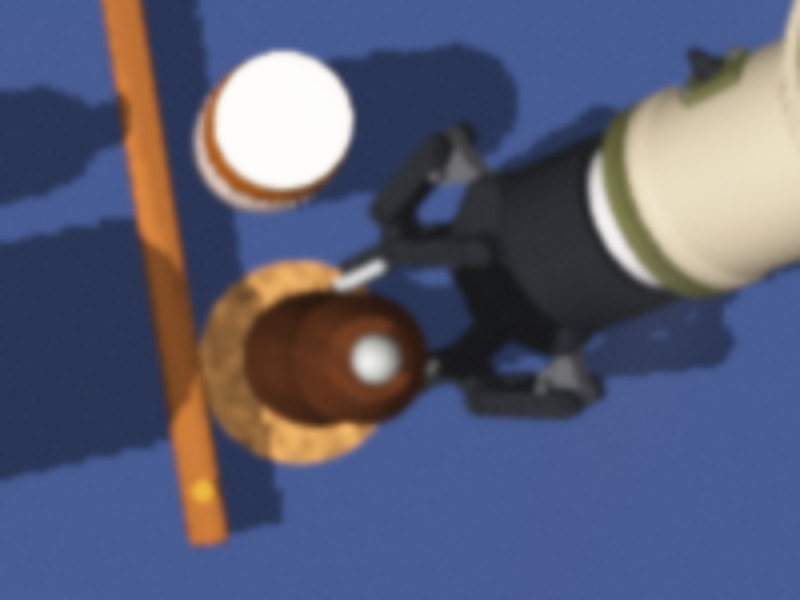

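The mill is within about 3 mm of the mat's centre (crop (300,361)), upright and clear of the jar. I'll back straight off.

{"name": "play_rows", "arguments": {
  "series": [
    {"tx":-0.04,"ty":0,"tz":-0.029,"ax":0,"ay":0,"az":0,"jaw":0},
    {"tx":-0.1,"ty":0,"tz":-0.073,"ax":0,"ay":0,"az":0,"jaw":0},
    {"tx":-0.2,"ty":0,"tz":-0.145,"ax":0,"ay":0,"az":0,"jaw":0},
    {"tx":-0.35,"ty":0,"tz":-0.255,"ax":0,"ay":0,"az":0,"jaw":0},
    {"tx":-0.5,"ty":0,"tz":-0.364,"ax":0,"ay":0,"az":0,"jaw":0},
    {"tx":-0.65,"ty":0,"tz":-0.473,"ax":0,"ay":0,"az":0,"jaw":0},
    {"tx":-0.75,"ty":0,"tz":-0.545,"ax":0,"ay":0,"az":0,"jaw":0},
    {"tx":-0.75,"ty":0,"tz":-0.545,"ax":0,"ay":0,"az":0,"jaw":0}
  ]
}}

```text
clock: 10.35
tcp_pos: [0.5033, 0.0725, 0.0154]
tcp_rot: [-3.138, -0.627, 2.039]
ft_force: [0.5, 0.9, 0.5]
gripper_width: 0.501
grasp_force: 0.0
```

{"name": "play_rows", "arguments": {
  "series": [
    {"tx":-0.1,"ty":0,"tz":-0.2,"ax":0,"ay":0,"az":0,"jaw":0},
    {"tx":-0.2,"ty":0,"tz":-0.4,"ax":0,"ay":0,"az":0,"jaw":0},
    {"tx":-0.2,"ty":0,"tz":-0.4,"ax":0,"ay":0,"az":0,"jaw":0},
    {"tx":-0.2,"ty":0,"tz":-0.4,"ax":0,"ay":0,"az":0,"jaw":0}
  ]
}}

```text
clock: 10.75
tcp_pos: [0.5197, 0.0402, 0.0365]
tcp_rot: [-3.138, -0.629, 2.043]
ft_force: [-0.3, 0.7, 0.0]
gripper_width: 0.497
grasp_force: 0.0
```

Run:
```python
from h import *
st();i=shot('top','top9')
for x in ballpos(i):
    if np.hypot(*x[2][:2]-[.443,.187])<.05:print(x)
cv2.imwrite('pics/top9c.png',cv2.resize(i[100:350,160:480,::-1],None,fx=2.4,fy=2.4))
```

```text
10.75 [0.5197 0.0402 0.0365] [-3.138 -0.629  2.043] [ 0.5   0.9  -0.59  1.96 -0.14  0.71  0.62] [-0.3  0.7  0. ] 0.497
(array([372.4, 289.7]), np.int32(103), array([0.4446, 0.1848, 0.207 ]))
```

View pics/top9c.png

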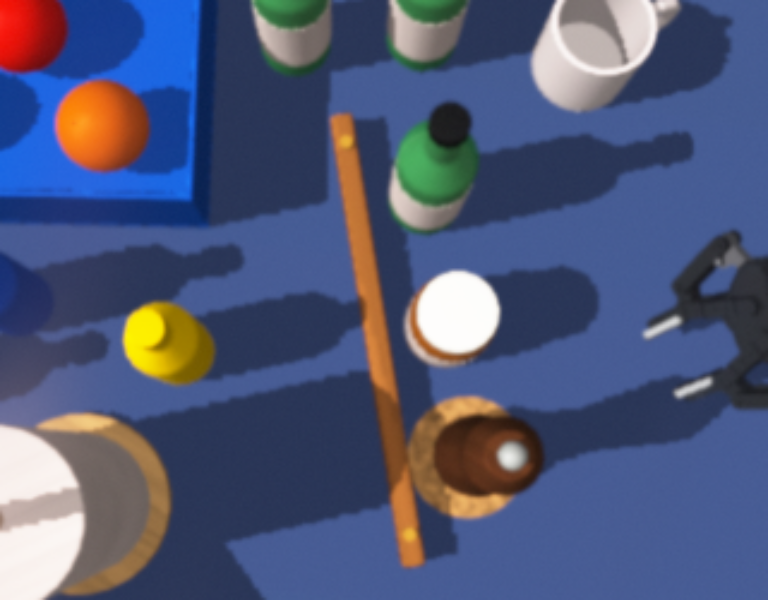

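The mill stands upright on the mat, with its ball at crop (512,456) and the mat's centre at (468,457). The gripper is clear and nothing else has moved, so I'm handing in.

```bash
python3 -c "
from rig import env
print(env.close_job())"
```

```text
the job is handed in; nothing more can be done
None
```

The pepper mill is standing upright on the cork mat, about 2–3 mm from its centre by the last picture; the neighbouring things looked unmoved, and the job is handed in, though no verdict was returned.

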